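Shut the dice chest and snap its lever latch

ROBOT

A 7-joint arm with a two-finger parallel gripper is mounted at the origin on the work surface. World frame = base frame: x ahead of the robot, y to its left, z up, the work surface at z = 0. Lengths are in m, angles in rad, forces in N, time in s.
With the tool pointing down it reaches from about 0.425 to 1.025 m from the base axis. Payload 9.4 kg.
Tool frame: the origin (TCP) lies on the centre line of the jaws, within the pads' length; the fingertips stand 14 mm ahead of it and the grasp point (between the pads) lies 5 mm behind it; z points along the fingers, y is the line along which they close (so a half turn about z gives the same grasp; the last joint's range is limited). The gripper opens to 93 mm and grips with 3 to 60 N. Pads are 15 mm wide; open, the fingers measure 128 mm over their backs; the gripper's body (75 mm by 188 mm) begins 65 mm behind the grasp point.
Start: joints at [1.142, 0.599, -0.003, 1.599, 0.002, 0.943, -0.08], TCP at [0.25, -0.681, 0.233] pointing down, gripper open.
Joint ranges: [-2.57, 2.57], [-0.35, 1.97], [-1.29, 1.29], [0.11, 2.56], [-1.05, 4.19], [0.11, 1.86], [-2.63, 2.63]. Speed limits (rad/s): [2.22, 2.22, 3.01, 3.01, 3.14, 3.14, 3.14].

INTERFACE

Orientations are given as a unit quaternion [x, y, z, w].
In Python, from workcell import bot, viewer gives the robot as it stands.
- The arm moves only by the tool drive_tool, never from a script. Its argument "steps" is a list of rows, each a list of 7 numbers: the opening, from 0 (shut) to 1 (fully open), then the shift along the tool's x, y, z in m, then the turn, a rotation vector about the tool's x, y, z in units of 6 degrees (1.0 is 6 degrees). A call has 1 to 12 rows; each row is the pose to reach, as a shift and turn from the pose commanded when the call began, along the tool's axes at that moment; what a row does not reach only later rows make up. A row lasts 1/12 s, in which the tool goes at most 41.7 mm and 7.16 degrees, less where a joint would pass 70% of its speed; a pose out of reach is approached as far as the arm can. A call with a gripper value outside its range is refused whole. The fingers move at their own pace and stop on an object; "newtons" is the grip in N (left out, the last holds). Time passes only in rows, so rows that repeat a pose let the fingers close. It gives the time, the measured TCP pose, the force, the opening and the grip force at its end, in the units of the state.
- bot.sense(): the state, without advancing time (a new reading comes with each control period).
- viewer.get_image(name): name is "scene" or "side" or "wrist"; returns the picture (420x560x3 uint8, blue, green, red); there is no depth.
- viewer.camera_params(name): a dict with "camera_matrix" (3x3 intrinsics, pixels), "k1" (the pictures are not rectified: a ray, as slopes to the right and down, at radius r is drawn at 1 + k1 r^2 times it, then the intrinsics apply), "view" (4x4, takes a point from world to camera coordinates). Camera axes: x right, y up, looking along -z (the intrinsics and any distortion apply to the point x, -y, -z); pixel columns grow to the right and rows downward; lengths in m; the calibration is good to about 2 mm. A picture is of the moment at which its call begins: read the wrist's pose just before it. camera_params takes no time and is no camera call; for the wrist camera it gives the pose at the moment of the call.
- bot.close_job(): hands the job in; it is judged then, once.
The state is a dict: "t": time; "joint_positions": joint angles; "joint_velocities": joint speeds; "joint_efforts": joint torques, N m; "tcp_pos": TCP position; "ee_rot": TCP orientation; "contact_force": force on the tool from outside, world axes, zero at the start; "wrist_torque": the same for the moment, N m; "grip_width": finger opening in m; "grasp_force": force on a finger pad.
Only numpy, scipy, OpenCV 4.12 (cv2) and the standard library are available. Lean on these libraries where they do the work, as an engineer would, in place of code of your own. Each camera call takes 0.05 s, during which the arm holds its last target. There are 200 camera calls.

TASK

Shut up the walnut dice chest: push its raised lid down until it is fully closed, and only then push the steel latch lever over past its upright middle so that it snaps down across the lid and stays there. Do it all by pushing with the fingertips; do not lift the lid further, and leave the die, the dragon, the coaster and its tumbler standing where they are.

Things in the scene. Friction and masses are not known exactly. Their poses are not given: they have to be found in the camera images.
- chest: Dark walnut dice chest fixed to the shelf, 100 mm deep (its x) by 150 mm wide (its y) by 60 mm high without the lid. Origin: centre of its underside. x points from its latch side (front) to its hinge side (back), z up.
- lid (a joint): Lid angle in rad: 0 is fully shut, grows as it opens (stop at 1.4); starts between 0.45 and 0.85. The lid is a flat walnut panel, 100 x 150 x 8 mm, hinged on the chest's back rim; the stiff hinge (about 0.15 Nm) holds it at any angle. When shut its top is 68 mm above the shelf.
- lid_hinge (a point): Lid's hinge line, mid-width: on the chest's back rim, 60 mm above the shelf; the line runs along the chest's y.
- lid_front (a point): Middle of the upper front (free) edge of the lid, 100 mm from the hinge line; moves with the lid. The lid is pushed down on its outer face, which faces up and to the back while the lid is raised.
- latch (a joint): Lever angle in rad: 0 is open (at its stop, leaning 40 degrees outward from the chest's front), 0.70 is upright, the unstable middle, 2.27 is snapped (at its stop, lying level over the lid). A spring drives it away from the middle to whichever side it is on; about 3 to 4 N at the tip starts it from open.
- latch_pivot (a point): Pivot of the latch lever: 14 mm in front of the chest's front face, mid-width, 78 mm above the shelf; the pivot axis runs along the chest's y. The lever swings in the chest's x-z plane, over the top.
- latch_tip (a point): Centre of the lever's tip, 55 mm from the pivot: a round steel crossbar, 12 mm thick and 42 mm long along the chest's y, on a 7 mm round bar (a T).
- die_mid (a point): Centre of a loose copper-coloured die, 20 mm cube. Bystander.
- dragon_mid (a point): Middle of a loose black resin dragon figure on a round foot, about 56 x 74 mm and 78 mm tall; the point is 37 mm above its underside. Bystander.
- coaster_mid (a point): Centre of a loose round bamboo coaster, 100 mm across, 8 mm thick. Bystander; the tumbler stands on it.
- tumbler_mid (a point): Centre of a loose glass tumbler, 72 mm across, 90 mm tall, standing on the coaster. Bystander.
Mind the look-alikes: they are no part of the job. What is meant by the chest is not blue or purple, and is the smaller of those in its own colour.

How it is judged:
By the outcome, as a careful person would: the job done as asked, in the order asked, and still so for the second after the job is handed in, with the robot touching nothing.
It also fails if it takes over 45 s, if anything falls off the work surface, if the arm or the gripper's body presses on something with over 40 N, if the wrist force passes 120 N, or if a joint passes its speed limit or range.

## Working session

There is one attempt and no reset: what is moved stays moved. The work goes in short steps, Python scripts to look and compute and a tool call to move; the robot and the scene stay as the last step left them, time stands still between calls to the robot, and variables do not carry over. Pictures are saved under pics/ and viewed, at most 10 in all, crops included, and the job is handed in when it is done.

Besides the shell and the picture viewer there is one more tool, called after ">>>" by a JSON object that holds its "op" and its "data". drive_tool: Moves the arm, as the interface text tells. Its arguments: {"type":"object","properties":{"steps":{"type":"array","items":{"type":"array","items":{"type":"number"}}},"newtons":{"type":"number"}},"required":["steps"]}

```bash
mkdir -p pics; ls; python3 - <<'E'
from workcell import bot, viewer
import cv2
for n in ("scene","side"):
    cv2.imwrite(f"pics/{n}0.png",viewer.get_image(n))
    p=viewer.camera_params(n);print(n,p)
s=bot.sense();print(s['t'],s['tcp_pos'],s['ee_rot'])
E
```

```text
pics
scene {'camera_matrix': array([[483.00424255,   0.        , 279.36354362],
       [  0.        , 483.00424255, 208.20000311],
       [  0.        ,   0.        ,   1.        ]]), 'k1': -0.007067673565884058, 'view': array([[ 0.77476731,  0.63211823,  0.01273466, -0.45432807],
       [-0.4959979 ,  0.59519172,  0.63224434,  0.22248751],
       [ 0.3920736 , -0.4961586 ,  0.7746644 , -1.20513371],
       [ 0.        ,  0.        ,  0.        ,  1.        ]])}
side {'camera_matrix': array([[443.47290116,   0.        , 283.66637279],
       [  0.        , 443.47290116, 205.94164339],
       [  0.        ,   0.        ,   1.        ]]), 'k1': -0.09214644322432096, 'view': array([[ 0.92505427, -0.37961828, -0.01282773, -0.49678538],
       [ 0.28173785,  0.66310563,  0.69348014, -0.25005042],
       [-0.2547516 , -0.64512082,  0.72036154, -0.72741109],
       [ 0.        ,  0.        ,  0.        ,  1.        ]])}
0.1 [ 0.24964249 -0.68021723  0.2318407 ] [ 9.84568553e-01  1.74997893e-01 -1.89388499e-04 -6.82461431e-04]
```

View pics/scene0.png

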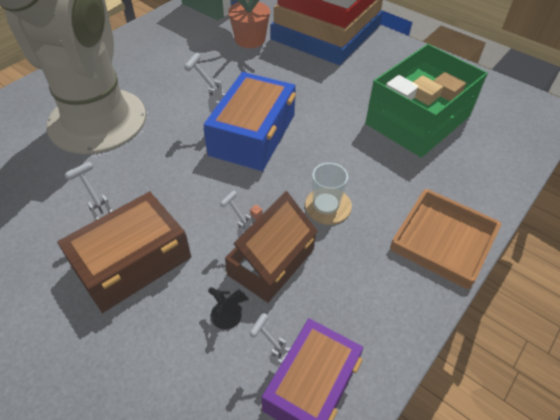

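View pics/side0.png

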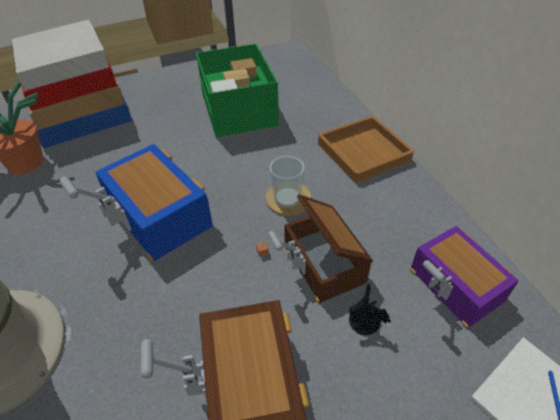

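Walnut candidates: a large shut one at scene (125,250) / side (250,365), and a small one with raised lid at scene (272,245) / side (328,248). The small one fits: brown, smaller of its colour, lid raised. The blue and purple chests are excluded. Next I'll confirm with an enlarged crop.

```bash
python3 - <<'E'
import cv2,numpy as np
a=cv2.imread("pics/scene0.png")[175:335,195:355];b=cv2.imread("pics/side0.png")[185:345,240:400]
f=lambda i:cv2.resize(i,(400,400),interpolation=cv2.INTER_CUBIC)
cv2.imwrite("pics/crop.png",np.hstack([f(a),f(b)]))
E
```

```text
(no output)
```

View pics/crop.png

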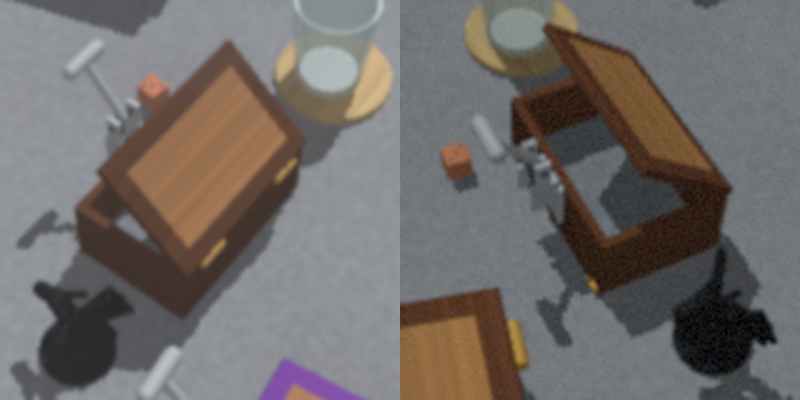

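```bash
cat > h.py <<'E'
import numpy as np,cv2
from workcell import bot, viewer
def ray(n,uv):
    p=viewer.camera_params(n);K=p['camera_matrix'];V=p['view']
    q=cv2.undistortPoints(np.array([[uv]],float),K,np.array([p['k1'],0,0,0.]))[0,0]
    d=V[:3,:3].T@np.array([q[0],-q[1],-1.]);return -V[:3,:3].T@V[:3,3],d/np.linalg.norm(d)
def tri(a,b):
    (c1,d1),(c2,d2)=ray("scene",a),ray("side",b)
    s=np.linalg.lstsq(np.c_[d1,-d2],c2-c1,rcond=None)[0]
    x,y=c1+s[0]*d1,c2+s[1]*d2;return (x+y)/2,np.linalg.norm(x-y)
def plane(n,uv,z):
    c,d=ray(n,uv);return c+d*(z-c[2])/d[2]
def S(u,v):return (195+u/2.5,175+v/2.5)
def D(u,v):return (240+(u-400)/2.5,185+v/2.5)
E
python3 - <<'E'
from h import *
np.set_printoptions(precision=4,suppress=True)
P={}
for k,a,b in [("FL",(229,42),(546,27)),("FR",(100,173),(645,168)),("BR",(190,270),(730,187)),("BL",(305,140),(632,52)),
 ("rimFR",(78,208),(602,243)),("botBR",(185,317),(718,240)),("tip",(84,58),(487,136)),("die",(153,90),(456,158)),("tumblertopL",(293,0),(484,0))]:
    P[k],e=tri(S(*a),D(*b));print(k,P[k],round(e,4))
d=lambda a,b:np.linalg.norm(P[a]-P[b])
print(d("FL","FR"),d("BL","BR"),d("FL","BL"),d("FR","BR"))
print("coaster",plane("scene",S(333,80),.008),plane("side",D(521,33),.008),"dragon foot",plane("scene",S(78,348),0.01),plane("side",D(713,335),0.01))
for n in("scene","side","wrist"):print(n,ray(n,(280,210)))
E
```

```text
FL [0.5792 0.0278 0.1248] 0.0006
FR [ 0.5855 -0.1188  0.1263] 0.0049
BR [ 0.6589 -0.1134  0.0655] 0.0008
BL [0.6538 0.0288 0.0669] 0.0014
rimFR [ 0.5586 -0.119   0.0573] 0.0049
botBR [ 0.6574 -0.1164  0.0028] 0.002
tip [ 0.5037 -0.0483  0.1199] 0.0029
die [0.5034 0.0255 0.0114] 0.0023
tumblertopL [0.5665 0.1273 0.0747] 0.0072
0.14669122596248022 0.1423470542609317 0.09450266889283322 0.09544302970238927
coaster [0.6122 0.1321 0.008 ] [0.6046 0.1372 0.008 ] dragon foot [ 0.6172 -0.1881  0.01  ] [ 0.6121 -0.1867  0.01  ]
scene (array([ 0.9349, -0.4432,  0.7987]), array([-0.3892,  0.4948, -0.777 ]))
side (array([ 0.3447, -0.492 ,  0.691 ]), array([ 0.2445,  0.6421, -0.7265]))
wrist (array([ 0.3252, -0.654 ,  0.3846]), array([-0.2675, -0.0999, -0.9584]))
```

The crop confirms the small walnut chest: raised lid, T-lever leaning outward to the front-left. Lid edges come out at 142–147 mm, rim at 60 mm and tip z at 0.120, which match the description. The chest has its front at x≈0.558 and back at 0.659, mid y≈-0.046, yaw ≈ 2°, and the lid is at ≈0.63 rad.

```bash
cat >> h.py <<'E'
from scipy.spatial.transform import Rotation as R
def to(p):
    s=bot.sense();r=R.from_quat(s['ee_rot']).as_matrix()
    print("t",s['t'],"tcp",np.round(s['tcp_pos'],4),"F",np.round(s['contact_force'],1),"yaw",np.degrees(np.arctan2(r[1,0],r[0,0])).round(1),"axz",r[:,2].round(3))
    print("tool shift",np.round(r.T@(np.array(p)-s['tcp_pos']),4))
E
python3 -c "
from h import *
to([.602,-.045,.2]);to([.25,-.68,.28])"
```

```text
t 0.1 tcp [ 0.2496 -0.6802  0.2318] F [ 0.3 -0.1 -0. ] yaw 20.2 axz [-0.001  0.001 -1.   ]
tool shift [ 0.5497 -0.4748  0.0324]
t 0.1 tcp [ 0.2496 -0.6802  0.2318] F [ 0.3 -0.1 -0. ] yaw 20.2 axz [-0.001  0.001 -1.   ]
tool shift [ 0.0004 -0.0001 -0.0482]
```

>>> {"op": "drive_tool", "data": {"steps": [[0,0,0,-0.04,0,0,0],[0,0.02,-0.02,-0.06,0,0,0],[0,0.05,-0.043,-0.06,0,0,0.3],[0,0.08,-0.069,-0.06,0,0,0.6],[0,0.11,-0.095,-0.06,0,0,0.9],[0,0.14,-0.121,-0.06,0,0,1.2],[0,0.17,-0.147,-0.06,0,0,1.5],[0,0.2,-0.173,-0.06,0,0,1.8],[0,0.23,-0.199,-0.06,0,0,2.1],[0,0.26,-0.225,-0.06,0,0,2.4],[0,0.29,-0.25,-0.06,0,0,2.7],[0,0.32,-0.276,-0.06,0,0,3.0]], "newtons": 20}}

```text
t: 1.1
tcp_pos: [0.4555, -0.3095, 0.2925]
ee_rot: [1.0, 0.018, -0.0, -0.0]
contact_force: [0.1, -1.2, -0.3]
grip_width: 0.0177
grasp_force: 0.0
```

```bash
python3 -c "
from h import *
to([.602,-.045,.2])"
```

```text
t 1.1 tcp [ 0.4555 -0.3095  0.2925] F [ 0.1 -1.2 -0.3] yaw 2.1 axz [-0.  0. -1.]
tool shift [ 0.1559 -0.259   0.0925]
```

>>> {"op": "drive_tool", "data": {"steps": [[0,0.015,-0.025,0,0,0,0],[0,0.034,-0.056,0,0,0,0],[0,0.053,-0.088,0,0,0,0],[0,0.072,-0.12,0.01,0,0,0],[0,0.091,-0.151,0.02,0,0,0],[0,0.11,-0.183,0.03,0,0,0],[0,0.129,-0.215,0.05,0,0,0],[0,0.145,-0.24,0.07,0,0,0],[0,0.152,-0.254,0.09,0,0,0],[0,0.152,-0.254,0.1,0,0,0],[0,0.152,-0.254,0.1,0,0,0]]}}

```text
t: 2.02
tcp_pos: [0.596, -0.0509, 0.1899]
ee_rot: [1.0, 0.02, -0.002, -0.0]
contact_force: [-0.8, -1.2, 0.5]
grip_width: 0.0002
grasp_force: 0.0
```

```bash
python3 - <<'E'
from h import *
to([.602,-.045,.14])
a=viewer.get_image("scene")[120:320,180:380];b=viewer.get_image("side")[130:330,200:400]
f=lambda i:cv2.resize(i,(400,400),interpolation=cv2.INTER_CUBIC)
cv2.imwrite("pics/c2.png",np.hstack([f(a),f(b)]))
E
```

```text
t 2.0167 tcp [ 0.596  -0.0509  0.1899] F [-0.8 -1.2  0.5] yaw 2.3 axz [-0.005 -0.    -1.   ]
tool shift [ 0.0064 -0.0056  0.0499]
```

View pics/c2.png

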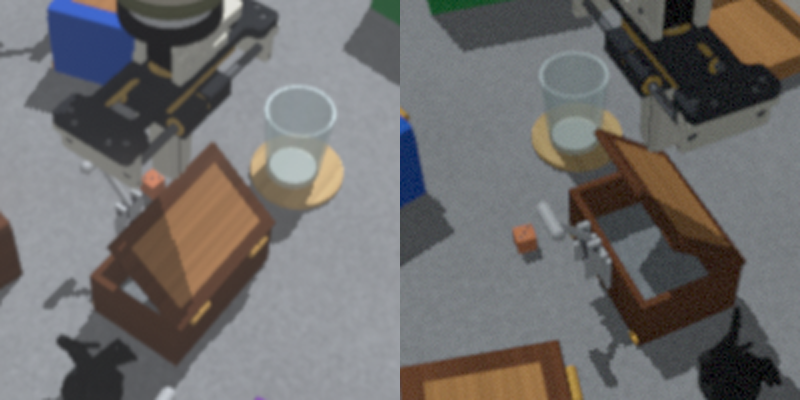

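The gripper hovers above the lid and nothing is disturbed. Pushing down now.

>>> {"op": "drive_tool", "data": {"steps": [[0,0.006,-0.004,0.01,0,0,0],[0,0.006,-0.005,0.025,0,0,0],[0,0.006,-0.005,0.04,0,0,0],[0,0.006,-0.005,0.05,0,0,0],[0,0.006,-0.005,0.056,0,0,0],[0,0.006,-0.005,0.062,0,0,0],[0,0.006,-0.005,0.068,0,0,0],[0,0.006,-0.005,0.074,0,0,0],[0,0.006,-0.005,0.08,0,0,0],[0,0.006,-0.005,0.086,0,0,0],[0,0.006,-0.005,0.09,0,0,0],[0,0.006,-0.005,0.09,0,0,0]]}}

```text
t: 3.12
tcp_pos: [0.6027, -0.0464, 0.1016]
ee_rot: [1.0, 0.019, -0.001, -0.0]
contact_force: [-0.1, -0.5, 0.2]
grip_width: 0.0004
grasp_force: 0.0
```

>>> {"op": "drive_tool", "data": {"steps": [[0,-0.002,0,0.004,0,0,0],[0,-0.004,0,0.008,0,0,0],[0,-0.006,0,0.011,0,0,0],[0,-0.008,0,0.014,0,0,0],[0,-0.008,0,0.016,0,0,0],[0,-0.008,0,0.018,0,0,0]]}}

```text
t: 3.62
tcp_pos: [0.5944, -0.0468, 0.0843]
ee_rot: [1.0, 0.019, -0.001, 0.0]
contact_force: [-1.3, 0.2, 2.1]
grip_width: 0.0005
grasp_force: 0.8
```

```bash
python3 - <<'E'
from h import *
to([.596,-.046,.082])
b=viewer.get_image("side")[170:320,250:400]
cv2.imwrite("pics/c3.png",cv2.resize(b,(600,600),interpolation=cv2.INTER_CUBIC))
E
```

```text
t 3.6167 tcp [ 0.5944 -0.0468  0.0843] F [-1.3  0.2  2.1] yaw 2.2 axz [-0.002 -0.    -1.   ]
tool shift [ 0.0016 -0.0007  0.0023]
```

View pics/c3.png

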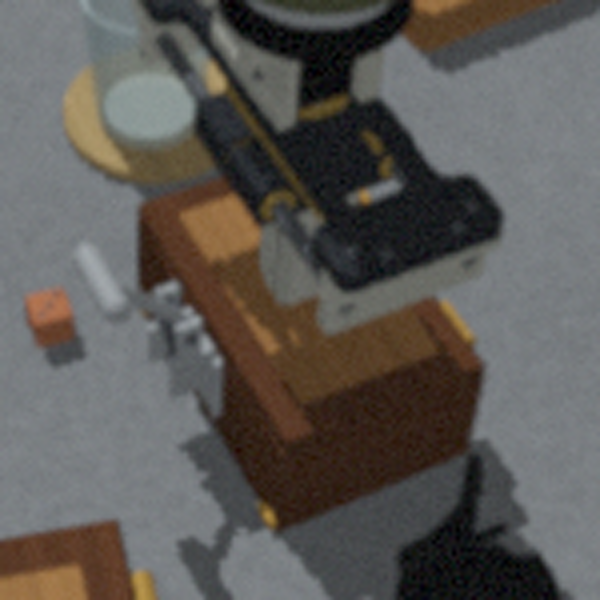

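Nearly shut: the lid's front edge, (145,205)–(300,435) in the crop, is almost on the rim. I'll press on in 1 mm steps until the force rises.

>>> {"op": "drive_tool", "data": {"steps": [[0,-0.001,0,0.001,0,0,0],[0,-0.001,0,0.002,0,0,0],[0,-0.001,0,0.003,0,0,0],[0,-0.001,0,0.004,0,0,0]]}}

```text
t: 4.0
tcp_pos: [0.5942, -0.0468, 0.082]
ee_rot: [1.0, 0.019, 0.0, 0.0]
contact_force: [-7.8, 0.5, 31.0]
grip_width: 0.0004
grasp_force: 15.6
```

Force rose to 31 N with the fingertips at 68 mm, so the lid is at its stop. I'll back off, then check the clearance of the neighbours on the front side.

>>> {"op": "drive_tool", "data": {"steps": [[0,0,0,-0.01,0,0,0],[0,0,0,-0.04,0,0,0],[0,0,0,-0.08,0,0,0],[0,0,0,-0.12,0,0,0],[0,0,0,-0.13,0,0,0]]}}

```text
t: 4.42
tcp_pos: [0.5965, -0.047, 0.2164]
ee_rot: [1.0, 0.019, 0.004, 0.0]
contact_force: [0.6, -0.3, 0.0]
grip_width: 0.0004
grasp_force: 0.0
```

```bash
python3 - <<'E'
from h import *
to([.465,-.046,.21])
for n,uv in [("blue lid L",((208,118),(138,224))),("blue lid back",((250,76),(155,148))),("blue lid front/hinge",((262,140),(205,195))),("walnut",((152,198),(285,303))),("walnut lever",((80,172),(147,357))),("blue lever",((193,62),(67,187)))]:
    p,e=tri(*uv);print(n,p.round(3),round(e,3))
E
```

```text
t 4.4167 tcp [ 0.5965 -0.047   0.2164] F [ 0.6 -0.3  0. ] yaw 2.1 axz [ 0.007 -0.    -1.   ]
tool shift [-0.1314 -0.0059  0.0054]
blue lid L [0.293 0.107 0.093] 0.002
blue lid back [0.361 0.176 0.197] 0.001
blue lid front/hinge [0.428 0.133 0.089] 0.0
walnut [ 0.457 -0.187  0.188] 0.031
walnut lever [ 0.269 -0.193  0.15 ] 0.005
blue lever [0.195 0.17  0.165] 0.004
```

>>> {"op": "drive_tool", "data": {"steps": [[0,-0.035,0,0,0,0,0],[0,-0.07,0,0,0,0,0],[0,-0.105,0,0,0,0,0],[0,-0.131,-0.004,0,0,0,0],[0,-0.131,-0.004,0.02,0,0,0],[0,-0.131,-0.004,0.05,0,0,0],[0,-0.131,-0.004,0.075,0,0,0],[0,-0.131,-0.004,0.088,0,0,0],[0,-0.131,-0.004,0.088,0,0,0]]}}

```text
t: 5.17
tcp_pos: [0.4618, -0.0477, 0.1203]
ee_rot: [1.0, 0.019, -0.002, -0.0]
contact_force: [-0.3, -0.3, -0.1]
grip_width: 0.0004
grasp_force: 0.0
```

```bash
python3 - <<'E'
from h import *
to([.535,-.046,.129])
a=viewer.get_image("scene")[140:300,180:340];b=viewer.get_image("side")[150:310,220:380]
f=lambda i:cv2.resize(i,(400,400),interpolation=cv2.INTER_CUBIC)
cv2.imwrite("pics/c4.png",np.hstack([f(a),f(b)]))
E
```

```text
t 5.1667 tcp [ 0.4618 -0.0477  0.1203] F [-0.3 -0.3 -0.1] yaw 2.2 axz [-0.004  0.    -1.   ]
tool shift [ 0.0732  0.0011 -0.009 ]
```

View pics/c4.png

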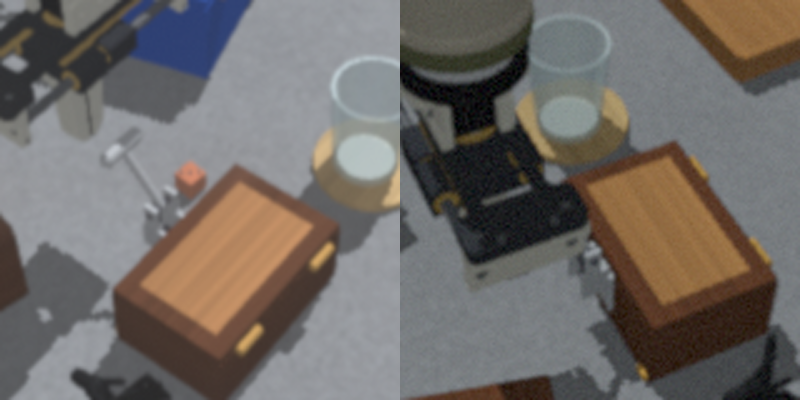

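The lid lies flush and shut, the lever is still open at crop (122,147), and the fingers stand in front of it. Pushing the lever over now.

>>> {"op": "drive_tool", "data": {"steps": [[0,0.012,0,0,0,0,0],[0,0.024,0,0,0,0,0],[0,0.03,0,0,0,0,0],[0,0.036,0,0,0,0,0],[0,0.042,0,-0.002,0,0,0],[0,0.048,0,-0.004,0,0,0],[0,0.054,0,-0.006,0,0,0],[0,0.06,0,-0.008,0,0,0],[0,0.066,0,-0.01,0,0,0],[0,0.066,0,-0.01,0,0,0]]}}

```text
t: 6.1
tcp_pos: [0.5315, -0.0451, 0.1334]
ee_rot: [1.0, 0.019, 0.002, -0.0]
contact_force: [0.9, 0.6, 0.1]
grip_width: 0.0005
grasp_force: 0.0
```

>>> {"op": "drive_tool", "data": {"steps": [[0,0.006,0,0,0,0,0],[0,0.012,0,0,0,0,0],[0,0.018,0,0,0,0,0],[0,0.018,0,0,0,0,0]]}}

```text
t: 6.43
tcp_pos: [0.5487, -0.0444, 0.1325]
ee_rot: [1.0, 0.019, 0.001, -0.0]
contact_force: [1.3, 1.0, -0.4]
grip_width: 0.0006
grasp_force: 0.0
```

```bash
python3 - <<'E'
from h import *
to([.535,-.046,.129])
a=viewer.get_image("scene")[140:300,180:340];b=viewer.get_image("side")[150:310,220:380]
f=lambda i:cv2.resize(i,(400,400),interpolation=cv2.INTER_CUBIC)
cv2.imwrite("pics/c5.png",np.hstack([f(a),f(b)]))
E
```

```text
t 6.4333 tcp [ 0.5487 -0.0444  0.1325] F [ 1.3  1.  -0.4] yaw 2.2 axz [ 0.001  0.    -1.   ]
tool shift [-0.0138  0.0011  0.0035]
```

View pics/c5.png

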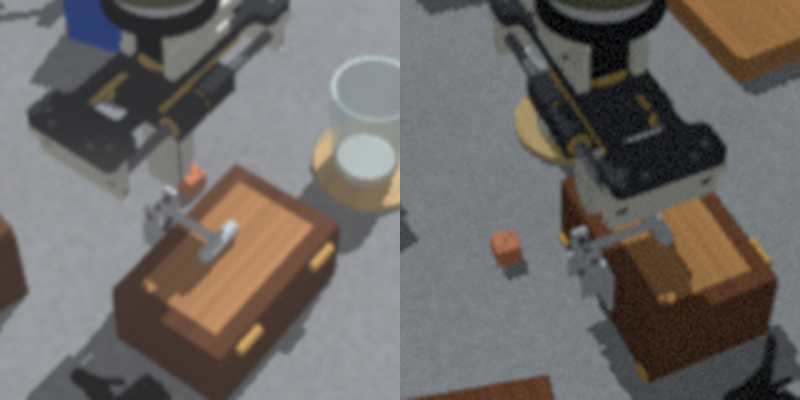

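The lever has snapped and lies over the lid, with its bar at crop (217,241) and (661,231). I'll retreat straight up, then check all of it.

>>> {"op": "drive_tool", "data": {"steps": [[0,0,0,-0.03,0,0,0],[0,0,0,-0.07,0,0,0],[0,0,0,-0.11,0,0,0],[0,-0.03,0,-0.14,0,0,0],[0,-0.07,0,-0.14,0,0,0],[0,-0.1,0,-0.14,0,0,0],[0,-0.1,0,-0.14,0,0,0]]}}

```text
t: 7.12
tcp_pos: [0.4409, -0.049, 0.2729]
ee_rot: [1.0, 0.018, -0.002, 0.0]
contact_force: [-0.9, -0.5, -0.4]
grip_width: 0.0006
grasp_force: 0.0
```

```bash
python3 - <<'E'
from h import *
print("tip",tri((266.8,236.4),(324.4,242.4)))
a=viewer.get_image("scene")[150:350,190:390];b=viewer.get_image("side")[145:345,230:430]
f=lambda i:cv2.resize(i,(400,400),interpolation=cv2.INTER_CUBIC)
cv2.imwrite("pics/c6.png",np.hstack([f(a),f(b)]));print(bot.sense()['contact_force'])
E
```

```text
tip (array([ 0.59487055, -0.05016239,  0.0762192 ]), np.float64(0.00523443798172979))
[ 0.55896828 -0.13706909  1.08402499]
```

View pics/c6.png

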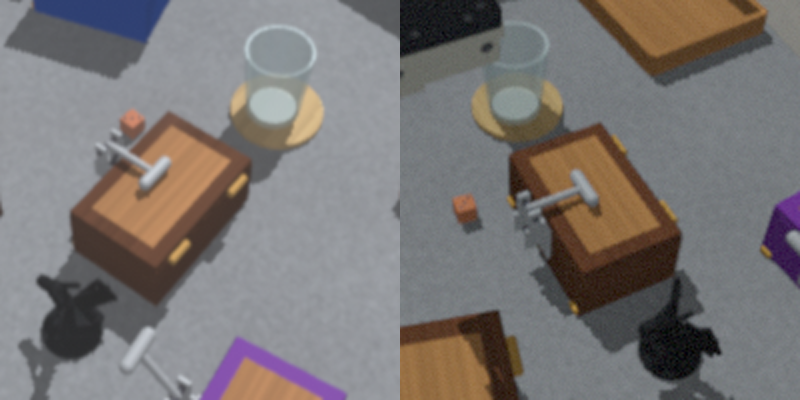

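The lid is shut and the lever lies level over it: tip at z≈0.076 against 0.078 expected. Die, dragon, coaster and tumbler are where they were, and the robot is clear of everything.

```bash
python3 -c "
from workcell import bot
print(bot.close_job())"
```

```text
the job is handed in; nothing more can be done
None
```

The small walnut chest's lid is fully shut and the steel latch was then snapped down across it; the die, dragon, coaster and tumbler stand where they were, and the job is handed in (about 7 s of the 45 s used).

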